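# Shut the hinged casting mould and throw its toggle clamp

### The arm

A 6-joint arm with a two-finger parallel gripper is mounted at the origin on the work surface. World frame = base frame: x ahead of the robot, y to its left, z up, the work surface at z = 0. Lengths are in m, angles in rad, forces in N, time in s.
With the tool pointing down it reaches from about 0.375 to 0.975 m from the base axis. Payload 3.8 kg.
Tool frame: the origin (TCP) lies midway between the tips of the shut fingers; the grasp point (between the pads) lies 19 mm behind it; z points along the fingers, y is the line along which they close (so a half turn about z gives the same grasp; the last joint's range is limited). The gripper opens to 85 mm and grips with 20 to 120 N. Pads are 22 mm wide; open, the fingers measure 114 mm over their backs; the gripper's body (76 mm by 85 mm) begins 54 mm behind the grasp point. The pads swing forward as they close: fully open they stand 13 mm farther back than shut.
Start: joints at [1.251, 0.264, 1.604, -0, 1.274, -0.037], TCP at [0.188, 0.648, 0.208] pointing down, gripper open.
Joint ranges: [-2.63, 2.63], [-0.94, 2.18], [0.31, 2.57], [-1.31, 4.45], [0, 2.66], [-2.55, 2.55]. Speed limits (rad/s): [2.57, 2.57, 3.14, 3.14, 3.14, 3.14].

### API

Orientations are given as a rotation vector (axis times angle).
In Python, from workcell import bot gives the robot as it stands.
- The arm moves only by the tool step_arm, never from a script. Its argument "motion" is a list of rows, each a list of 5 numbers: the finger opening in cm, from 0 to 8.54, then the shift along the tool's x, y, z in cm, then the turn about the tool's z in degrees. In form: [[claw, dx, dy, dz, twist], ...]. A call has 1 to 20 rows; each row is the pose to reach, as a shift and turn from the pose commanded when the call began, along the tool's axes at that moment; what a row does not reach only later rows make up. A row lasts 1/10 s, in which the tool goes at most 50 mm and 8.59 degrees, less where a joint would pass 70% of its speed; a pose out of reach is approached as far as the arm can. A call with a gripper value outside its range is refused whole. The fingers move at their own pace and stop on an object; "force" is the grip in N (left out, the last holds). Time passes only in rows, so rows that repeat a pose let the fingers close. It gives the time, the measured TCP pose, the force, the opening and the grip force at its end, in the units of the state.
- bot.read_state(): the state, without advancing time (a new reading comes with each control period).
- bot.read_camera(name): name is "scene" or "top" or "wrist"; returns (picture, depth): 480x640x3 uint8, red, green, blue; 480x640 float32, m along the optical axis (not along the pixel's ray), 0 where there is no reading.
- bot.calibration(name): a dict with "mtx" (3x3 intrinsics, pixels), "origin" and "orientation" of the camera in the world; the wrist camera has in their place "T_tool_cam" (4x4, takes a point from camera to tool coordinates, whose origin is the TCP and whose axes are the flange's). Camera axes: x right, y up, looking along -z (the intrinsics and any distortion apply to the point x, -y, -z); pixel columns grow to the right and rows downward; lengths in m; the calibration is good to about 2 mm. A picture is of the moment at which its call begins: read the wrist's pose just before it. calibration takes no time and is no camera call.
- bot.finish_job(): hands the job in; it is judged then, once.
The state is a dict: "time": time; "q": joint angles; "joint_vel": joint speeds; "joint_torque": joint torques, N m; "tool_pos": TCP position; "tcp_rot": TCP orientation; "wrist_force": force on the tool from outside, world axes, zero at the start; "torque": the same for the moment, N m; "width": opening from 0.0 (shut) to 1.0 (fully open); "grip_force": force on a finger pad.
Only numpy, scipy, OpenCV 4.12 (cv2) and the standard library are available. Lean on these libraries where they do the work, as an engineer would, in place of code of your own. Each camera call takes 0.05 s, during which the arm holds its last target. There are 200 camera calls.

### The job

Close the casting mould ready for the pour, pushing with the fingertips only: swing the open cover half over and push it fully shut, easing it down without a slam, and then push the handle of the toggle clamp over until it stands upright at its stop, so that the clamp bears on the cover's rim. Lift nothing, do not shift the mould board on the bench, and leave the tub, the spring clamp and the wood block where they are.

Things in the scene. Friction and masses are not known exactly. Their poses are not given: they have to be found in the camera images.
- mould_board: Loose plywood board 270 (x) x 330 (y) x 18 mm, y -205 to +125, carrying the mould and clamp; 6 kg, slides if pushed sideways over about 30 N. Origin: on the bench under the mould's middle; z up, x along the mould (away from the robot at yaw 0), y to the hinge side. Lower half: yellow jacket 200 x 120 mm with rim 250 x 170 mm, rim top 68 mm above the bench. Clamp at -y, x = 0, on a pine block.
- hinge_line (a point): Point on the hinge axis of the cover, midway between its two hinges: x 0, y +90, z 68 mm in the board's frame. The axis runs along the board's x.
- cover (a joint): Opening angle of the cover half (yellow jacket, 0.5 to 0.9 kg) about the hinge line, rad: 0 fully shut, flat on the lower half; 1.57 on edge over the hinge; 1.9 its stop. Starts at 1.0 to 1.7. Stiff hinges (0.85 N m): it stays where it is left, never falls shut, and must be pushed all the way down.
- cover_back (a point): Middle of the cover's flat back (outer face): 90 mm from the hinge axis, 50 mm out from the parting plane, 118 mm above the bench when shut. The back is 200 mm along the hinge, 30 to 150 mm from the axis; the rim, 250 mm long and 8 mm thick, reaches from 5 to 175 mm. Its frame turns with the cover: z out of the back, -y from the hinge to the free edge.
- clamp (a joint): Angle of the clamp's handle, rad: 0 thrown back, open (as it starts), leaning 1.13 rad from upright away from the mould (to -y); 1.13 locked, upright at its stop. Pin along the board's x at x 0, y -134, z 88 mm of the board. Stays where left; 0.15 to 0.25 N m moves it. Links swing the clamp's short bar down on the cover's rim as the handle rises; the bar is upright when open.
- handle_tip (a point): Free end of the clamp's handle, 120 mm from its pin; the black grip is a round bar 22 mm in diameter over the last 80 mm. Open, the end is 139 mm above the bench at board y -243 mm; locked, 208 mm above it at y -134.
- tub: White plastic mixing tub, empty, 110 mm across at the rim, 115 mm high. Origin: centre of its underside. Leave alone.
- spring_clamp: Steel spring clamp with red tips lying on its side, about 160 by 80 by 30 mm. Origin: its pivot, on the bench. Leave alone.
- wood_block: Block of scrap wood, 95 by 60 by 45 mm. Origin: centre of its underside. Leave alone.

How it is judged:
By the outcome, as a careful person would: the job done as asked, in the order asked, and still so for the second after the job is handed in, with the robot touching nothing.
It also fails if it takes over 58 s, if anything falls off the work surface, if the arm or the gripper's body presses on something with over 40 N, if the wrist force passes 120 N, or if a joint passes its speed limit or range.

## Working session

There is one attempt and no reset: what is moved stays moved. The work goes in short steps, Python scripts to look and compute and a tool call to move; the robot and the scene stay as the last step left them, time stands still between calls to the robot, and variables do not carry over. Pictures are saved under pics/ and viewed, at most 10 in all, crops included, and the job is handed in when it is done.

Besides the shell and the picture viewer there is one more tool, called after "Call:" in YAML: its name, and indented under it one key for each argument. step_arm: Moves the arm, as the interface text tells. Its arguments: {"type":"object","properties":{"motion":{"type":"array","items":{"type":"array","items":{"type":"number"}}},"force":{"type":"number"}},"required":["motion"]}

```bash
mkdir -p pics; cat > h.py <<'E'
import numpy as np, cv2
from workcell import bot
from scipy.spatial.transform import Rotation as R
def cam(n):
    c=bot.calibration(n); s=bot.read_state()
    img,d=bot.read_camera(n)
    K=np.array(c["mtx"])
    if n=="wrist":
        T=np.eye(4);T[:3,:3]=R.from_rotvec(s["tcp_rot"]).as_matrix();T[:3,3]=s["tool_pos"]
        T=T@np.array(c["T_tool_cam"])
    else:
        o=np.array(c["orientation"]);T=np.eye(4);T[:3,:3]=o if o.shape==(3,3) else R.from_rotvec(o).as_matrix();T[:3,3]=c["origin"]
    return img,d,K,T,c
def cloud(d,K,T):
    v,u=np.mgrid[:480,:640]
    P=np.stack([(u-K[0,2])/K[0,0]*d,-(v-K[1,2])/K[1,1]*d,-d],-1)
    return P@T[:3,:3].T+T[:3,3]
E
python3 - <<'E'
from h import *
for n in("scene","top"):
    img,d,K,T,c=cam(n); cv2.imwrite(f"pics/{n}0.png",img[:,:,::-1]); np.savez(f"{n}0.npz",img=img,d=d,K=K,T=T)
    print(n,c,(d>0).mean())
s=bot.read_state();print(s)
E
```

```text
scene {'mtx': array([[572.44602367,   0.        , 320.92090067],
       [  0.        , 572.44602367, 243.47924372],
       [  0.        ,   0.        ,   1.        ]]), 'origin': array([1.10472172, 0.80141899, 0.94071608]), 'orientation': array([0.30863783, 1.0585311 , 2.34243667])} 0.99169921875
top {'mtx': array([[619.90947654,   0.        , 318.98078903],
       [  0.        , 619.90947654, 244.48740283],
       [  0.        ,   0.        ,   1.        ]]), 'origin': array([0.40503154, 0.00216846, 1.46161221]), 'orientation': array([ 0.07684559, -0.08935457, -1.59662122])} 0.9960677083333334
{'time': 0.1, 'q': array([ 1.25109046e+00,  2.64688269e-01,  1.60526231e+00, -3.28067900e-05,
        1.27370765e+00, -3.69139604e-02]), 'joint_vel': array([ 0.00243749, -0.0007238 , -0.00249618,  0.00108815,  0.00063877,
       -0.00026377]), 'joint_torque': array([-2.61789837e-04, -5.16716623e+01, -3.68580365e+01, -9.77009654e-05,
        6.43188570e-03, -1.76946253e-05]), 'tool_pos': array([0.18814501, 0.64749558, 0.2066661 ]), 'tcp_rot': array([-0.44266731, -3.10990866,  0.00320155]), 'wrist_force': array([-0.7690817 ,  0.71333883,  0.39072182]), 'torque': array([-0.02136384, -0.00467202,  0.01510288]), 'grip_force': 0.0, 'width': 1.0008758615212179}
```

View pics/scene0.png

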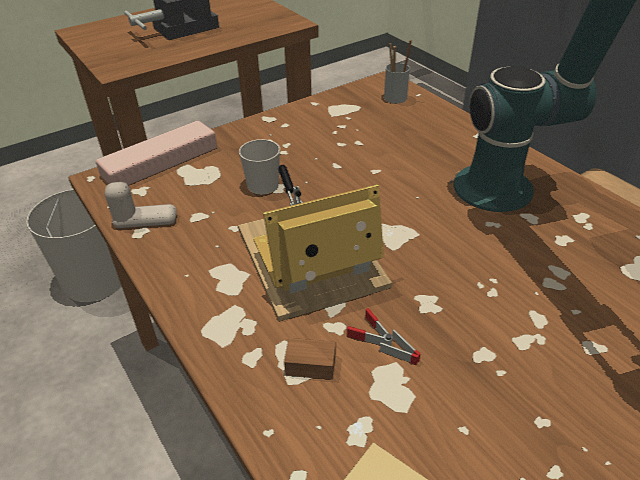

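View pics/top0.png

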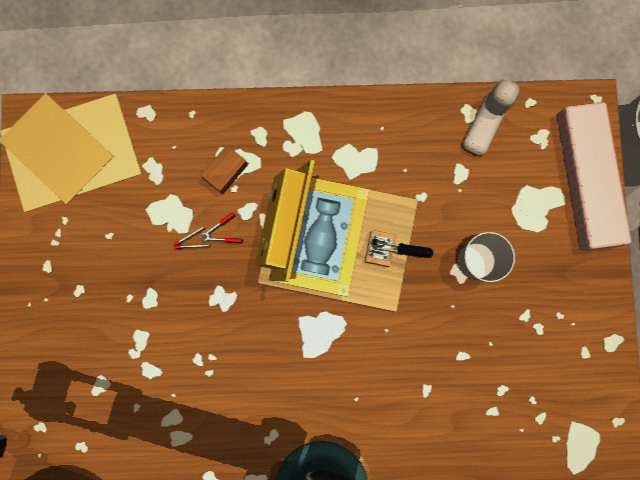

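The views show the yellow cover open near upright (top ~285,225; scene ~330,240), the clamp with its black grip at top (415,251), the tub close behind the handle tip (487,257), and the spring clamp and block on the hinge side.

```bash
python3 - <<'E'
from h import *
D={n:np.load(n+"0.npz") for n in("scene","top")}
t=D["top"];P=cloud(t["d"],t["K"],t["T"])
hsv=cv2.cvtColor(t["img"],cv2.COLOR_RGB2HSV)
roi=np.zeros((480,640),bool);roi[150:320,240:440]=1
z=P[...,2]
print("bench z",np.median(z[330:345,400:600]))
m=roi&(abs(z-.018)<.006); print("board z pts",m.sum(),np.median(z[m]))
Q=P[m][:,:2].astype(np.float32); r=cv2.minAreaRect(Q*1000);print("boardrect",r,cv2.boxPoints(r))
m=roi&(abs(z-.068)<.006)&(hsv[...,1]>120)
Q=P[m][:,:2].astype(np.float32); r=cv2.minAreaRect(Q*1000);print("rim z",np.median(z[m]),r,cv2.boxPoints(r))
m=roi&(hsv[...,2]<60)&(z>.09); m[:,:390]=0
Q=P[m];print("grip",len(Q),Q.min(0),Q.max(0)); i=np.argmin(Q[:,1]);print(Q[i])
c=Q.mean(0);u=np.linalg.svd(Q-c)[2][0];print(c,u)
m=np.zeros_like(roi);m[220:300,445:530]=1;m&=z>.09
(cx,cy),rr=cv2.minEnclosingCircle((P[m][:,:2]*1000).astype(np.float32));print("tub",cx,cy,rr,z[m].max())
s=D["scene"];P=cloud(s["d"],s["K"],s["T"])
Q=P[225:260,335:360].reshape(-1,3)
Q=np.vstack([P[225:265,330:352].reshape(-1,3)])
c=Q.mean(0);_,S,V=np.linalg.svd(Q-c);n=V[2];n*=np.sign(n[1]);print("back c",c,"n",n,S/len(Q)**.5)
E
```

```text
bench z -0.00010251372020153582
board z pts 5047 0.01792579373678671
boardrect ((574.2344360351562, -16.740707397460938), (441.5412292480469, 272.6959533691406), 76.61589813232422) [[ 390.4861  -199.95367]
 [ 655.7757  -263.07678]
 [ 757.9828   166.47226]
 [ 492.69318  229.59537]]
rim z 0.0680110892956397 ((566.3090209960938, -38.745269775390625), (179.54034423828125, 267.5727233886719), 69.39016723632812) [[ 409.48578    -75.67697  ]
 [ 659.93365   -169.86319  ]
 [ 723.13226     -1.8135681]
 [ 472.6844      92.37265  ]]
grip 350 [ 0.40503154 -0.25238975  0.10151359] [0.54657584 0.00216846 1.46161221]
[ 0.5200196  -0.25238975  0.13755517]
[ 0.5268933  -0.21462626  0.13394888] [-0.0954474   0.13347064  0.98644583]
tub 465.6596984863281 -215.58009338378906 226.03152465820312 1.4616122073968654
back c [0.59184483 0.10284352 0.16737688] n [-0.80306225  0.59582908  0.00887295] [0.08873363 0.02327501 0.01286447]
```

```bash
python3 - <<'E'
from h import *
D={n:np.load(n+"0.npz") for n in("scene","top")}
t=D["top"];P=cloud(t["d"],t["K"],t["T"]);ok=t["d"]>.1
hsv=cv2.cvtColor(t["img"],cv2.COLOR_RGB2HSV);z=P[...,2]
def cc(m):
    n,l,st,_=cv2.connectedComponentsWithStats(m.astype(np.uint8));return l==1+np.argmax(st[1:,4])
roi=np.zeros((480,640),bool);roi[150:330,340:440]=1
m=cc(roi&ok&(abs(z-.018)<.005));Q=P[m][:,:2]
# -y edge: per image row rightmost
pts=[]
for v in range(210,305,4):
    u=np.where(m[v])[0]
    if len(u): pts.append(P[v,u.max()][:2])
pts=np.array(pts,np.float32)
vx,vy,x0,y0=cv2.fitLine(pts*1000,cv2.DIST_HUBER,0,.01,.01).ravel()
if vx<0:vx,vy=-vx,-vy
yaw=np.arctan2(vy,vx);print("yaw",yaw,np.degrees(yaw))
ex=np.array([vx,vy]);ey=np.array([-vy,vx])
a=Q@ex;b=Q@ey;print("board a range",np.percentile(a,[0,.5,99.5,100]),"b",np.percentile(b,[0,.5,99.5,100]))
roi[:,240:]=1
roi[:]=0;roi[150:330,240:440]=1
m2=cc(roi&ok&(abs(z-.068)<.004)&(hsv[...,1]>120));q=P[m2][:,:2];print("rim a",np.percentile(q@ex,[0,.5,99.5,100]),"b",np.percentile(q@ey,[0,.5,99.5,100]))
g=cc(roi&ok&(hsv[...,2]<70)&(z>.09)&(np.arange(640)>395)[None]);G=P[g]
print("grip",len(G),"a",np.median(G[:,:2]@ex),"b",(G[:,:2]@ey).min(),(G[:,:2]@ey).max(),"z",G[:,2].min(),G[:,2].max())
i=np.argmin(G[:,:2]@ey);print("tip",G[i])
w=np.zeros_like(roi);w[215:300,445:530]=1;w&=ok&(z>.1)&(z<.13)
(cx,cy),rr=cv2.minEnclosingCircle((P[w][:,:2]*1000).astype(np.float32));print("tub",cx,cy,rr,z[w].max())
s=D["scene"];P2=cloud(s["d"],s["K"],s["T"])
for lab,PP,okk,rg in(("scene",P2,s["d"]>.1,(slice(200,300),slice(260,390))),("top",P,ok,(slice(155,300),slice(255,320)))):
    h=cv2.cvtColor((s if lab=="scene" else t)["img"],cv2.COLOR_RGB2HSV)
    w=np.zeros_like(roi);w[rg]=1;w&=okk&(h[...,1]>120)&(abs(h[...,0].astype(int)-25)<8)&(PP[...,2]>.085)
    q=PP[w];bb=q[:,:2]@ey;aa=q[:,:2]@ex;print(lab,len(q),"a",np.percentile(aa,[1,50,99]),"b",np.percentile(bb,[1,10,50,90,99]),"z",np.percentile(q[:,2],[1,50,99]))
    np.save(lab+"cov.npy",np.c_[aa,bb,q[:,2]])
q=np.load("scenecov.npy")
# 2D histogram of b vs z
H,be,ze=np.histogram2d(q[:,2],q[:,1],bins=[np.arange(.08,.27,.01),np.arange(.1,.3,.01)])
import sys;np.set_printoptions(linewidth=200);print(be[0],ze[0]);print(H.astype(int))
E
```

```text
yaw -0.23027071 -13.19354
board a range [0.4284525  0.42948458 0.69665833 0.69876832] b [-0.08974483 -0.08890455  0.03418128  0.04474019]
rim a [0.4385896  0.43912968 0.68774042 0.6886859 ] b [0.03037065 0.03056074 0.17507777 0.18838909]
grip 347 a 0.5620092070938651 b -0.1271443294916614 -0.053314586002425196 z 0.10457600018891733 0.15126554178382023
tip [ 0.51772009 -0.25195991  0.1392645 ]
tub 511.3645935058594 -380.2920227050781 55.39011764526367 0.1241896349057734
scene 7483 a [0.44364154 0.58514044 0.68807196] b [0.16439936 0.17114731 0.21846113 0.23984336 0.24575937] z [0.09729021 0.18655111 0.23667332]
top 3865 a [0.44170337 0.55688453 0.68157835] b [0.15823844 0.16371124 0.19201221 0.22707293 0.2407095 ] z [0.11680771 0.21917896 0.24050968]
0.08 0.1
[[  0   0   0   0   0   0   0   0   0   0  22   8   0   0   0   0   0   0   0]
 [  0   0   0   0   0   0   0   0   0   0  67   1   0   0   0   0   0   0   0]
 [  0   0   0   0   0   0   0   0   0   4  63   3   2   1  15   0   0   0   0]
 [  0   0   0   0   0   0   0   0   0  30  38   7   4  14 317   0   0   0   0]
 [  0   0   0  
[... 391 characters left out ...]
 0   0   0   0   0   5  69   5   5   5 351  43   0   0   0   0   0]
 [  0   0   0   0   0   0   0  29  47   5   3  17 397   2   0   0   0   0   0]
 [  0   0   0   0   0   0   0  58  17   5   4 102 297   0   0   0   0   0   0]
 [  0   0   0   0   0   0   1  87   3   6   6 343 101   0   0   0   0   0   0]
 [  0   0   0   0   0   0  70 370 196  71   6 442   7   0   0   0   0   0   0]
 [  0   0   0   0   0   0 225 153   8 138 218 315   0   0   0   0   0   0   0]
 [  0   0   0   0   0  14 278  19   0   0   0   0   0   0   0   0   0   0   0]
 [  0   0   0   0   0   0   2   0   0   0   0   0   0   0   0   0   0   0   0]
 [  0   0   0   0   0   0   0   0   0   0   0   0   0   0   0   0   0   0   0]]
```

```bash
cat >> h.py <<'E'
O=np.array([.5745,-.0160]);YAW=-.2303
ex=np.array([np.cos(YAW),np.sin(YAW)]);ey=np.array([-ex[1],ex[0]])
def tob(p): p=np.asarray(p);q=p[...,:2]-O;return np.stack([q@ex,q@ey,p[...,2]],-1)
def tool(bxyz,twist=0):
    "shift in tool axes (cm) from the present pose to a board-frame point"
    s=bot.read_state();M=R.from_rotvec(s["tcp_rot"]).as_matrix()
    w=np.r_[O+bxyz[0]*ex+bxyz[1]*ey,bxyz[2]];return (M.T@(w-s["tool_pos"]))*100
def st():
    s=bot.read_state();print("t",round(s["time"],2),"board",tob(s["tool_pos"]).round(4),"F",np.r_[s["wrist_force"][:2]@np.c_[ex,ey],s["wrist_force"][2]].round(1),"w",round(s["width"],3),"q",s["q"].round(2))
E
python3 - <<'E'
from h import *
s=np.load("scene0.npz");P=tob(cloud(s["d"],s["K"],s["T"]))
for n,(u,v) in dict(hole=(312,250),g1=(302,262),g2=(310,276),g3=(361,226),g4=(368,236),tl=(285,235),tr=(378,205),bl=(290,280),br=(380,255),mid=(335,240),m2=(325,270),m3=(332,225)).items(): 
    p=P[v,u];h=np.array([.09,.068]);e=p[1:]-h; print(n,p.round(3))
q=np.load("scenecov.npy");b=q[:,1]-.1155;z=q[:,2];a=q[:,0]-.563
k=(z>.12)&(z<.2)&(b>.09);k&=np.abs(b-np.polyval(np.polyfit(z[k],b[k],1),z))<.03
c=np.polyfit(z[k],b[k],1);k&=abs(b-np.polyval(c,z))<.006;c=np.polyfit(z[k],b[k],1);print("theta",np.pi/2+np.arctan(c[0]),"b at z.2",np.polyval(c,.2))
print(bot.calibration("wrist")["T_tool_cam"]);M=R.from_rotvec(bot.read_state()["tcp_rot"]).as_matrix();print(M.round(3))
print("twist err deg",np.degrees(np.arctan2(M[1,0],M[0,0]))-np.degrees(YAW)-180)
print(tool((0,.16,.2)));st()
E
```

```text
hole [0.05  0.115 0.169]
g1 [0.074 0.12  0.149]
g2 [0.061 0.129 0.113]
g3 [-0.061  0.106  0.19 ]
g4 [-0.074  0.114  0.165]
tl [0.099 0.1   0.213]
tr [-0.12   0.062  0.195]
bl [0.101 0.12  0.108]
br [-0.098  0.128  0.116]
mid [-0.001  0.112  0.177]
m2 [0.027 0.126 0.115]
m3 [0.002 0.103 0.21 ]
theta 1.2934549697607207 b at z.2 0.10455106591831784
[[ 6.18397019e-05  9.52872184e-01  3.03372043e-01  7.75559471e-02]
 [ 9.99999991e-01 -2.34354379e-05 -1.30231923e-04  6.79074631e-04]
 [-1.16984720e-04  3.03372049e-01 -9.52872177e-01 -1.66437342e-01]
 [ 0.00000000e+00  0.00000000e+00  0.00000000e+00  1.00000000e+00]]
[[-0.96   0.279 -0.001]
 [ 0.279  0.96  -0.002]
 [ 0.    -0.002 -1.   ]]
twist err deg -3.0070153698882507
[-54.77512371 -36.95451244   0.74047533]
t 0.1 board [-0.5276  0.5578  0.2067] F [-0.9  0.5  0.4] w 1.001 q [ 1.25  0.26  1.61 -0.    1.27 -0.04]
```

Call:
step_arm:
  motion:
    - [0, -3, -2, 0.4, 0]
    - [0, -7, -4.7, 0.7, -1]
    - [0, -11, -7.4, 0.7, -2]
    - [0, -15, -10.1, 0.7, -3]
    - [0, -19, -12.8, 0.7, -3]
    - [0, -23, -15.5, 0.7, -3]
    - [0, -27, -18.2, 0.7, -3]
    - [0, -31, -20.9, 0.7, -3]
    - [0, -35, -23.6, 0.7, -3]
    - [0, -39, -26.3, 0.7, -3]
    - [0, -43, -29, 0.7, -3]
    - [0, -47, -31.7, 0.7, -3]
    - [0, -51, -34.4, 0.7, -3]
    - [0, -54, -36.4, 0.7, -3]
    - [0, -54.8, -37, 0.7, -3]
    - [0, -54.8, -37, 0.7, -3]
    - [0, -54.8, -37, 0.7, -3]

```text
time: 1.8
tool_pos: [0.6104, 0.1406, 0.2003]
tcp_rot: [-0.361, -3.119, -0.0]
wrist_force: [-0.6, -0.8, -0.0]
width: -0.001
grip_force: 0.0
```

```bash
python3 - <<'E'
from h import *
img,d,K,T,c=cam("top");cv2.imwrite("pics/t1.png",img[150:330,200:520,::-1].repeat(2,0).repeat(2,1))
img,d,K,T,c=cam("scene");cv2.imwrite("pics/s1.png",img[100:340,200:480,::-1].repeat(2,0).repeat(2,1));st()
M=R.from_rotvec(bot.read_state()["tcp_rot"]).as_matrix();print(M.round(3))
E
```

```text
t 1.9 board [-0.0011  0.1613  0.2007] F [-0.3  0.1  0.2] w -0.0 q [ 0.19  0.18  1.72  0.    1.24 -1.15]
[[-0.974  0.227 -0.001]
 [ 0.227  0.974  0.   ]
 [ 0.001  0.    -1.   ]]
```

View pics/s1.png

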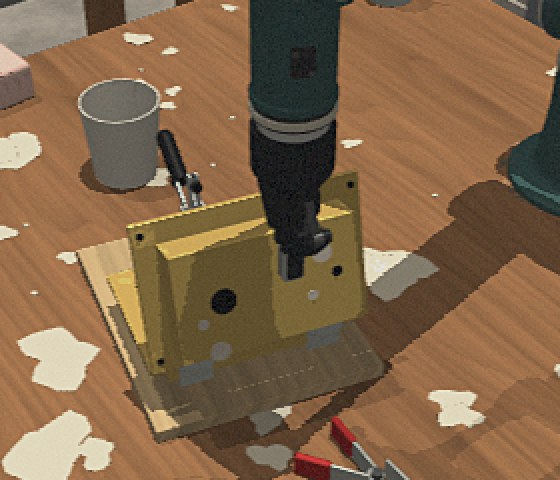

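Call:
step_arm:
  motion:
    - [0, 0, -1, 0, 0]
    - [0, 0, -2.5, 0, 0]
    - [0, 0, -3.5, 0, 0]
    - [0, 0, -4, 0, 0]
    - [0, 0, -4.3, 0, 0]
    - [0, 0, -4.5, 0, 0]
    - [0, 0, -4.7, 0, 0]
    - [0, 0, -4.9, 0, 0]
    - [0, 0, -4.9, 0, 0]

```text
time: 2.8
tool_pos: [0.6002, 0.0922, 0.2009]
tcp_rot: [-0.361, -3.121, 0.0]
wrist_force: [0.7, 0.1, 0.1]
width: 0.0
grip_force: 0.0
```

```bash
python3 - <<'E'
from h import *
st()
for th in np.arange(1.293,-.01,-.05): 
    y=.09-.1346*np.cos(th+.3805);z=.068+.1346*np.sin(th+.3805);print(round(th,3),round(y*100,2),round(z*100,2),end=' | ')
E
```

```text
t 2.8 board [0.0003 0.1112 0.2009] F [0.6 0.3 0.1] w 0.0 q [ 0.11  0.14  1.76 -0.    1.24 -1.23]
1.293 10.38 20.19 | 1.243 9.71 20.24 | 1.193 9.04 20.26 | 1.143 8.36 20.24 | 1.093 7.69 20.2 | 1.043 7.02 20.11 | 0.993 6.36 20.0 | 0.943 5.71 19.85 | 0.893 5.06 19.67 | 0.843 4.42 19.46 | 0.793 3.79 19.21 | 0.743 3.18 18.94 | 0.693 2.58 18.63 | 0.643 2.0 18.29 | 0.593 1.43 17.93 | 0.543 0.88 17.54 | 0.493 0.36 17.12 | 0.443 -0.15 16.67 | 0.393 -0.63 16.2 | 0.343 -1.09 15.71 | 0.293 -1.52 15.2 | 0.243 -1.93 14.66 | 0.193 -2.31 14.1 | 0.143 -2.66 13.53 | 0.093 -2.98 12.94 | 0.043 -3.27 12.33 | -0.007 -3.53 11.71 |
```

Call:
step_arm:
  motion:
    - [0, 0, -0.4, -0.1, 0]
    - [0, 0, -0.8, -0.2, 0]
    - [0, 0, -1.5, -0.2, 0]
    - [0, 0, -2.2, -0.2, 0]
    - [0, 0, -2.9, -0.15, 0]
    - [0, 0, -3.5, -0.05, 0]
    - [0, 0, -4.2, 0.05, 0]
    - [0, 0, -4.8, 0.2, 0]
    - [0, 0, -5.5, 0.4, 0]
    - [0, 0, -6.1, 0.6, 0]
    - [0, 0, -6.8, 0.85, 0]

```text
time: 3.9
tool_pos: [0.5847, 0.0262, 0.193]
tcp_rot: [0.361, 3.12, 0.001]
wrist_force: [-1.2, 3.3, 3.9]
width: -0.001
grip_force: 2.4
```

```bash
cat >> h.py <<'E'
def theta():
    img,d,K,T,c=cam("scene");P=tob(cloud(d,K,T));h=cv2.cvtColor(img,cv2.COLOR_RGB2HSV)
    w=(d>.1)&(h[...,1]>120)&(abs(h[...,0].astype(int)-25)<8)&(P[...,2]>.075)&(abs(P[...,0])<.13)&(P[...,1]>-.12)&(P[...,1]<.17)
    q=P[w];q=q[(abs(q[:,0])>.03)];y=q[:,1]-.09;z=q[:,2]-.068
    th=np.arange(-.1,1.95,.005);n=[(abs(y*np.sin(t)+z*np.cos(t)-.05)<.0025).sum() for t in th]
    return th[np.argmax(n)],max(n)
E
python3 - <<'E'
from h import *
st();print(theta());st()
E
```

```text
t 3.9 board [0.0003 0.0434 0.193 ] F [-2.   2.9  3.9] w -0.001 q [ 0.    0.1   1.82  0.    1.22 -1.34]
(np.float64(1.165000000000001), np.int64(2561))
t 3.95 board [0.0003 0.042  0.1923] F [-0.7  2.   4.6] w -0.001 q [ 0.    0.11  1.82 -0.    1.22 -1.34]
```

```bash
python3 - <<'E'
from h import *
img,d,K,T,c=cam("scene");cv2.imwrite("pics/s2.png",img[100:340,200:480,::-1].repeat(2,0).repeat(2,1));np.savez("s2.npz",img=img,d=d,K=K,T=T)
P=tob(cloud(d,K,T))
for u,v in((300,225),(310,240),(300,260),(290,250),(360,200),(345,225),(340,240),(280,230)): print(u,v,P[v,u].round(3),cv2.cvtColor(img,cv2.COLOR_RGB2HSV)[v,u])
E
```

```text
300 225 [0.062 0.082 0.212] [ 21 138 116]
310 240 [0.047 0.097 0.18 ] [ 78 213   6]
300 260 [0.075 0.112 0.148] [ 20  73 140]
290 250 [0.09  0.096 0.167] [ 21 141 132]
360 200 [-0.08   0.057  0.217] [ 20 135 108]
345 225 [-0.032  0.091  0.19 ] [ 21 143 128]
340 240 [-0.016  0.103  0.164] [ 20 134 131]
280 230 [0.101 0.074 0.206] [ 20 132  89]
```

View pics/s2.png

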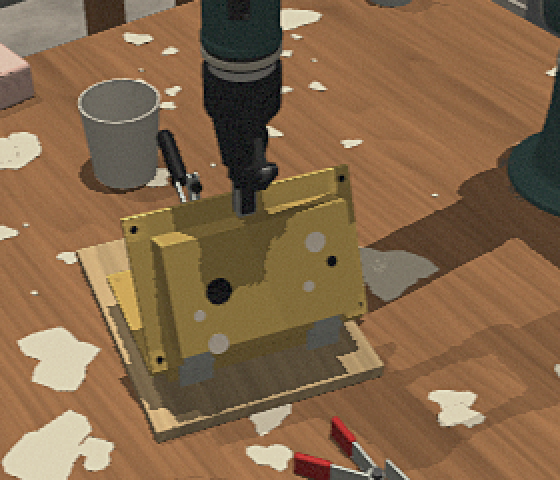

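```bash
python3 - <<'E'
from h import *
a=np.load("s2.npz");K,T=a["K"],a["T"];P=tob(cloud(a["d"],K,T))
def proj(b):
    w=np.r_[O+b[0]*ex+b[1]*ey,b[2]];c=T[:3,:3].T@(w-T[:3,3]);return K[0,2]+K[0,0]*c[0]/-c[2],K[1,2]-K[1,1]*c[1]/-c[2]
for b in((0,.042,.192),(0,.042,.23)): print(proj(b),"crop",[(proj(b)[0]-200)*2,(proj(b)[1]-100)*2])
for v in range(170,240,4): print(v,P[v,322].round(3),P[v,300].round(3))
st()
E
```

```text
(np.float64(321.7683215668608), np.float64(214.11165677493807)) crop [np.float64(243.53664313372155), np.float64(228.22331354987614)]
(np.float64(321.50877160201543), np.float64(199.5945059210814)) crop [np.float64(243.01754320403086), np.float64(199.1890118421628)]
170 [0.013 0.081 0.331] [-0.1   -0.395  0.001]
174 [0.012 0.079 0.32 ] [-0.094 -0.379 -0.001]
178 [0.011 0.076 0.308] [-0.085 -0.353  0.004]
182 [0.004 0.057 0.285] [-0.081 -0.341 -0.001]
186 [-0.003  0.039  0.261] [-0.073 -0.321  0.001]
190 [0.013 0.079 0.283] [-0.067 -0.302  0.002]
194 [0.013 0.08  0.274] [-0.005 -0.113  0.136]
198 [0.004 0.056 0.245] [-0.056 -0.272 -0.002]
202 [0.006 0.06  0.238] [0.043 0.03  0.228]
206 [0.004 0.054 0.223] [0.043 0.03  0.217]
210 [0.007 0.061 0.219] [0.045 0.035 0.211]
214 [0.012 0.075 0.221] [0.05  0.05  0.213]
218 [0.016 0.085 0.219] [0.058 0.073 0.223]
222 [0.015 0.082 0.205] [0.061 0.081 0.219]
226 [0.017 0.087 0.2  ] [0.061 0.08  0.208]
230 [0.02  0.095 0.196] [0.064 0.087 0.204]
234 [0.02  0.094 0.185] [0.065 0.089 0.196]
238 [0.021 0.097 0.177] [0.066 0.09  0.186]
t 4.0 board [0.0004 0.0421 0.1923] F [-0.4  0.8  0.7] w 0.0 q [ 0.    0.11  1.82 -0.    1.22 -1.34]
```

```bash
python3 - <<'E'
from h import *
a=np.load("s2.npz");K,T=a["K"],a["T"]
def proj(b):
    w=np.r_[O+b[0]*ex+b[1]*ey,b[2]];c=T[:3,:3].T@(w-T[:3,3]);return K[0,2]+K[0,0]*c[0]/-c[2],K[1,2]-K[1,1]*c[1]/-c[2]
print(proj((-.001,.161,.2)),"expect 345,240")
img,d,K,T,c=cam("wrist");cv2.imwrite("pics/w2.png",img[:,:,::-1])
a=np.load("s2.npz");P=tob(cloud(a["d"],a["K"],a["T"]));h=cv2.cvtColor(a["img"],cv2.COLOR_RGB2HSV)
w=np.zeros((480,640),bool);w[185:300,255:390]=1;q=P[w&(h[...,1]>100)];y=q[:,1]-.09;z=q[:,2]-.068
k=(q[:,2]>.08)&(y>-.13)&(y<.08)
H,_,_=np.histogram2d(q[k,2],q[k,1],bins=[np.arange(.08,.25,.01),np.arange(-.02,.16,.01)]);np.set_printoptions(linewidth=200);print(H.astype(int))
E
```

```text
(np.float64(344.5135341913403), np.float64(246.38007479488806)) expect 345,240
[[  0   0   0   0   0   0   0   0   0   0  26 129   0   0   0   0   0]
 [  0   0   0   0   0   0   0   0   0   0  68  11   0   0   0   0   0]
 [  0   0   0   0   0   0   0   0   0  12  70   2   2   0   0   0   0]
 [  0   0   0   0   0   0   0   0   1  66  18   3   6  28 159   0   0]
 [  0   0   0   0   0   0   0   0   6  73   3   7   4 234 188   0   0]
 [  0   0   0   0   0   0   0   0  50  31   4   5  11 423  17   0   0]
 [  0   0   0   0   0   0   0   4  73   7   5   3 176 276   0   0   0]
 [  0   0   0   0   0   0   0  30  51   3   6   4 396  35   0   0   0]
 [  0   0   0   0   0   0   1  76  12   3   3  96 331   0   0   0   0]
 [  0   0   0   0   0   0  22  55   6   5   8 339  77   0   0   0   0]
 [  0   0   0   0   0   1  65  20   6   5  39 412   5   0   0   0   0]
 [  0   0   0   0   0  11  71   9   5   6 274 176   0   0   0   0   0]
 [  0   0   0   0   0 172  56   5   3  18 461   5   0   0   0   0   0]
 [  0   0   0   0  25 497 119 140  77 212 277   0   0   0   0   0   0]
 [  0   0   0   3 277 262   0   1  77 318  33   0   0   0   0   0   0]
 [  0   0   0   0  66  27   0   4   0   0   0   0   0   0   0   0   0]]
```

View pics/w2.png

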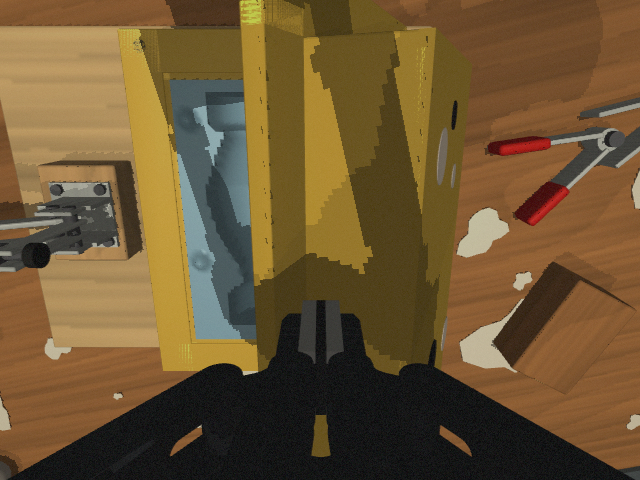

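```bash
python3 - <<'E'
from h import *
img,d,K,T,c=cam("wrist");s=bot.read_state();Tt=np.array(c["T_tool_cam"]);Ti=np.linalg.inv(Tt)
for z in(0,-.01,-.02,-.03):
    p=Ti@[0,0,z,1];print(z,K[0,2]+K[0,0]*p[0]/-p[2],K[1,2]-K[1,1]*p[1]/-p[2],-p[2])
P=cloud(d,K,Tt)  # tool frame
for v in(290,296,300,304,310,320,340,355): print(v,[P[v,u].round(4).tolist() for u in(309,330)],d[v,309])
B=tob(cloud(d,K,T));print("jacket side",B[200,340].round(3),B[200,300].round(3),B[200,265].round(3), B[200,400].round(3),"rim",B[200,145].round(3))
st()
E
```

```text
0 318.8235174927565 294.3759066024493 0.18211061761918965
-0.01 318.73938041431154 304.7289728116379 0.17258191801213946
-0.02 318.64540952879236 316.2920888301369 0.16305321840508924
-0.03 318.53977379199165 329.2905646194968 0.15352451879803905
290 [[0.01, -0.0037, -0.0175], [0.0119, 0.0043, -0.0216]] 0.16240825
296 [[0.0074, -0.0038, -0.0173], [0.0095, 0.0043, -0.0218]] 0.16338262
300 [[0.0102, -0.0035, -0.0268], [0.0108, 0.0042, -0.028]] 0.153499
304 [[0.0104, -0.0034, -0.0303], [0.011, 0.0041, -0.0315]] 0.15009077
310 [[0.0108, -0.0033, -0.0357], [0.0109, 0.004, -0.036]] 0.1447883
320 [[0.0102, -0.0031, -0.0419], [0.0111, 0.0038, -0.0435]] 0.13913576
340 [[0.0103, -0.0028, -0.0546], [0.011, 0.0036, -0.0557]] 0.1269422
355 [[0.01, -0.0026, -0.0621], [0.0092, 0.0034, -0.061]] 0.11993246
jacket side [-0.046  0.05   0.214] [-0.046  0.036  0.213] [-0.05   0.026  0.232] [-0.048  0.069  0.224] rim [-0.015 -0.081  0.069]
t 4.1 board [0.0003 0.0423 0.192 ] F [ 0.4  0.3 -0.2] w 0.001 q [ 0.    0.11  1.82 -0.    1.22 -1.34]
```

The tips rest on the jacket's free end face: the shut fingertips end some 18 mm above the reported TCP, so they passed the back's top edge. I'm backing off to take the back again lower down.

Call:
step_arm:
  motion:
    - [0, 0, 0, -2, 0]
    - [0, 0, 0, -4, 0]
    - [0, 0, 1, -5, 0]
    - [0, 0, 4.5, -5, 0]
    - [0, 0, 8, -5, 0]
    - [0, 0, 10, -4, 0]
    - [0, 0, 10, -1, 0]
    - [0, 0, 10, 1, 0]
    - [0, 0, 10, 1.2, 0]
    - [0, 0, 9, 1.2, 0]
    - [0, 0, 8, 1.2, 0]
    - [0, 0, 7.5, 1.2, 0]
    - [0, 0, 7, 1.2, 0]
    - [0, 0, 6.5, 1.2, 0]
    - [0, 0, 6, 1.2, 0]
    - [0, 0, 6, 1.2, 0]

```text
time: 5.7
tool_pos: [0.5982, 0.0838, 0.1806]
tcp_rot: [0.362, 3.12, -0.0]
wrist_force: [0.3, 0.6, -0.6]
width: 0.001
grip_force: 0.0
```

```bash
python3 - <<'E'
from h import *
st();print(theta());st()
img,d,K,T,c=cam("scene");P=tob(cloud(d,K,T));v,u=np.mgrid[:480,:640]
E
```

```text
t 5.7 board [0.0003 0.1025 0.1806] F [ 0.2  0.6 -0.6] w 0.001 q [ 0.1   0.15  1.79 -0.    1.2  -1.24]
(np.float64(1.160000000000001), np.int64(2552))
t 5.75 board [0.0003 0.1029 0.1805] F [ 0.7 -0.   0. ] w 0.001 q [ 0.1   0.15  1.79  0.    1.2  -1.24]
```

Call:
step_arm:
  motion:
    - [0, 0, -0.35, 0.05, 0]
    - [0, 0, -0.7, 0.05, 0]
    - [0, 0, -1.3, 0.1, 0]
    - [0, 0, -1.95, 0.15, 0]
    - [0, 0, -2.6, 0.25, 0]
    - [0, 0, -3.2, 0.35, 0]
    - [0, 0, -3.85, 0.5, 0]

```text
time: 6.5
tool_pos: [0.5897, 0.0479, 0.1755]
tcp_rot: [0.361, 3.12, 0.004]
wrist_force: [1.0, 5.4, 0.2]
width: -0.001
grip_force: 1.9
```

```bash
python3 - <<'E'
from h import *
st();print(theta());st()
E
```

```text
t 6.5 board [0.0002 0.0657 0.1755] F [-0.2  5.5  0.2] w -0.001 q [ 0.04  0.13  1.82  0.    1.19 -1.3 ]
(np.float64(0.960000000000001), np.int64(2503))
t 6.55 board [0.0002 0.0645 0.1752] F [0.3 3.8 0.9] w -0.004 q [ 0.04  0.13  1.83  0.    1.19 -1.3 ]
```

Call:
step_arm:
  motion:
    - [0, 0, -0.6, 0.15, 0]
    - [0, 0, -1.25, 0.35, 0]
    - [0, 0, -1.9, 0.6, 0]
    - [0, 0, -2.5, 0.85, 0]
    - [0, 0, -3.1, 1.15, 0]
    - [0, 0, -3.7, 1.5, 0]
    - [0, 0, -4.25, 1.85, 0]
    - [0, 0, -4.8, 2.2, 0]
    - [0, 0, -5.35, 2.6, 0]
    - [0, 0, -5.85, 3.05, 0]

```text
time: 7.55
tool_pos: [0.576, -0.0107, 0.1446]
tcp_rot: [-0.361, -3.121, 0.001]
wrist_force: [-0.2, 3.2, 1.7]
width: -0.003
grip_force: 1.4
```

```bash
python3 - <<'E'
from h import *
st();print(theta());st()
E
```

```text
t 7.55 board [0.0003 0.0055 0.1446] F [-0.9  3.   1.7] w -0.003 q [-0.06  0.13  1.89 -0.    1.13 -1.4 ]
(np.float64(0.4550000000000005), np.int64(2126))
t 7.6 board [0.     0.0046 0.1437] F [2.3 0.9 2.5] w 0.0 q [-0.06  0.13  1.89 -0.    1.13 -1.4 ]
```

Call:
step_arm:
  motion:
    - [0, 0, -0.3, 0.3, 0]
    - [0, 0, -0.6, 0.55, 0]
    - [0, 0, -0.85, 0.85, 0]
    - [0, 0, -1.1, 1.15, 0]
    - [0, 0, -1.4, 1.45, 0]
    - [0, 0, -1.65, 1.75, 0]
    - [0, 0, -1.9, 2.1, 0]
    - [0, 0, -2.1, 2.4, 0]
    - [0, 0, -2.35, 2.75, 0]
    - [0, 0, -2.55, 3.1, 0]
    - [0, 0, -2.7, 3.3, 0]
    - [0, 0, -2.8, 3.55, 0]
    - [0, 0, -2.95, 3.8, 0]
    - [0, 0, -3.05, 4.0, 0]

```text
time: 9.0
tool_pos: [0.5692, -0.0398, 0.1047]
tcp_rot: [0.361, 3.121, -0.0]
wrist_force: [-0.5, -1.7, 3.3]
width: -0.0
grip_force: 1.5
```

```bash
python3 - <<'E'
from h import *
st();print(theta());st()
E
```

```text
t 9.0 board [ 0.0003 -0.0244  0.1047] F [-0.1 -1.8  3.3] w -0.0 q [-0.11  0.15  1.93 -0.    1.05 -1.45]
(np.float64(0.08000000000000015), np.int64(1849))
t 9.05 board [ 0.0003 -0.0245  0.1043] F [ 0.3 -1.9  1.9] w 0.003 q [-0.11  0.16  1.93 -0.    1.05 -1.45]
```

Call:
step_arm:
  motion:
    - [0, 0, -0.05, 0.15, 0]
    - [0, 0, -0.1, 0.3, 0]
    - [0, 0, -0.15, 0.45, 0]
    - [0, 0, -0.2, 0.6, 0]
    - [0, 0, -0.25, 0.7, 0]
    - [0, 0, -0.3, 0.8, 0]
    - [0, 0, -0.3, 0.9, 0]
    - [0, 0, -0.3, 0.95, 0]
    - [0, 0, -0.3, 1.0, 0]
    - [0, 0, -0.3, 1.05, 0]

```text
time: 10.05
tool_pos: [0.5686, -0.0426, 0.0947]
tcp_rot: [0.361, 3.121, -0.0]
wrist_force: [-1.4, -3.0, 6.6]
width: 0.004
grip_force: 3.3
```

```bash
python3 - <<'E'
from h import *
st();print(theta());st()
E
```

```text
t 10.05 board [ 0.0003 -0.0273  0.0947] F [-0.7 -3.2  6.6] w 0.004 q [-0.12  0.16  1.94 -0.    1.03 -1.46]
(np.float64(-0.004999999999999921), np.int64(1709))
t 10.1 board [ 0.0004 -0.0273  0.0947] F [-0.4 -3.5  4.8] w -0.002 q [-0.12  0.16  1.94 -0.    1.03 -1.46]
```

Call:
step_arm:
  motion:
    - [0, 0, 0, 0.05, 0]
    - [0, 0, 0, 0.1, 0]
    - [0, 0, 0, 0.15, 0]
    - [0, 0, 0, 0.2, 0]
    - [0, 0, 0, 0.2, 0]

```text
time: 10.6
tool_pos: [0.5686, -0.0426, 0.0946]
tcp_rot: [0.361, 3.121, -0.0]
wrist_force: [-5.5, -2.4, 13.9]
width: 0.001
grip_force: 7.3
```

```bash
python3 - <<'E'
from h import *
st();print(theta())
E
```

```text
t 10.6 board [ 0.0003 -0.0273  0.0946] F [-4.8 -3.6 13.9] w 0.001 q [-0.12  0.16  1.94 -0.    1.03 -1.46]
(np.float64(-0.004999999999999921), np.int64(1724))
```

Call:
step_arm:
  motion:
    - [0, 0, 0, -1, 0]
    - [0, 0, 0, -4, 0]
    - [0, 0, 0, -8, 0]
    - [0, 0, -2, -10, 0]
    - [0, 0, -5.5, -10.5, 0]
    - [0, 0, -9, -10.5, 0]
    - [0, 0, -13, -10.5, 0]
    - [0, 0, -17, -10.5, 0]
    - [0, 0, -21, -10.5, 0]
    - [0, 0, -24, -10.5, 0]
    - [0, 0, -25.4, -10.5, 0]
    - [0, 0, -25.4, -8, 0]
    - [0, 0, -25.4, -5, 0]
    - [0, 0, -25.4, -4, 0]
    - [0, 0, -25.4, -4, 0]

```text
time: 12.15
tool_pos: [0.509, -0.2879, 0.1298]
tcp_rot: [-0.36, -3.116, -0.005]
wrist_force: [-0.1, -0.6, 0.3]
width: 0.001
grip_force: 0.0
```

```bash
python3 - <<'E'
from h import *
st();print(theta())
img,d,K,T,c=cam("wrist");cv2.imwrite("pics/w3.png",img[:,:,::-1]);B=tob(cloud(d,K,T));np.savez("w3.npz",img=img,d=d,B=B)
h=cv2.cvtColor(img,cv2.COLOR_RGB2HSV)
E
```

```text
t 12.15 board [-0.0017 -0.2797  0.1298] F [ 0.  -0.6  0.3] w 0.001 q [-0.56  0.16  1.88  0.    1.11 -1.9 ]
(np.float64(-0.004999999999999921), np.int64(1739))
```

View pics/w3.png

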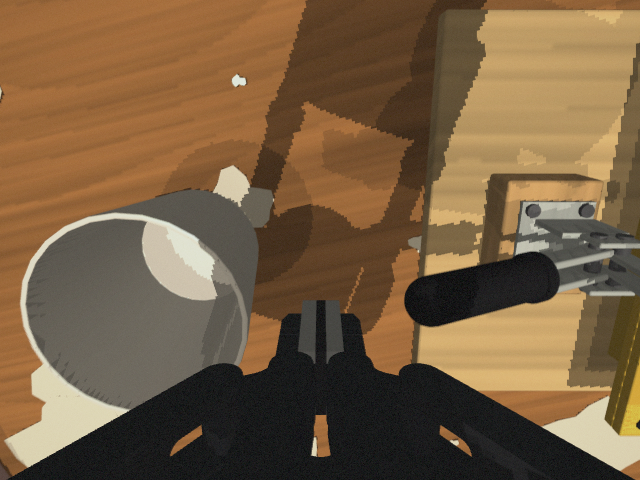

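```bash
python3 - <<'E'
from h import *
B=np.load("w3.npz")["B"]
for n,(u,v) in dict(h1=(425,302),h2=(412,300),h3=(480,285),kl=(230,375),kr=(415,375),kr2=(430,390),fb=(350,325),fb2=(365,355),fb3=(345,318),tub=(246,330),tub2=(240,300)).items(): print(n,B[v,u].round(3))
E
```

```text
h1 [-0.003 -0.237  0.145]
h2 [-0.002 -0.242  0.141]
h3 [-0.006 -0.212  0.135]
kl [-0.012 -0.303  0.206]
kr [-0.013 -0.256  0.207]
kr2 [-0.012 -0.253  0.211]
fb [-0.007 -0.269  0.17 ]
fb2 [-0.012 -0.267  0.196]
fb3 [-0.007 -0.271  0.165]
tub [ 0.026 -0.316  0.115]
tub2 [ 0.01  -0.318  0.116]
```

Call:
step_arm:
  motion:
    - [0, 0, 0, 1.5, 0]
    - [0, 0, 0, 3, 0]
    - [0, 0, 0, 3.6, 0]
    - [0, 0, 0.5, 3.6, 0]
    - [0, 0, 1, 3.6, 0]
    - [0, 0, 1.5, 3.6, 0]
    - [0, 0, 2, 3.6, 0]
    - [0, 0, 2.5, 3.6, 0]
    - [0, 0, 2.8, 3.0, 0]
    - [0, 0, 3.1, 2.1, 0]
    - [0, 0, 3.4, 1.6, 0]
    - [0, 0, 3.7, 1.1, 0]

```text
time: 13.45
tool_pos: [0.5192, -0.2541, 0.1222]
tcp_rot: [0.361, 3.12, -0.002]
wrist_force: [-0.4, -2.8, -0.2]
width: -0.002
grip_force: 1.6
```

```bash
cat >>h.py <<'E'
def grip():
    img,d,K,T,c=cam("scene");P=tob(cloud(d,K,T));h=cv2.cvtColor(img,cv2.COLOR_RGB2HSV)
    k=(d>.1)&(h[...,2]<60)&(abs(P[...,0])<.03)&(P[...,1]<-.125)&(P[...,1]>-.27)&(P[...,2]>.1)&(P[...,2]<.23)
    return P[k],img
E
python3 - <<'E'
from h import *
st();q,img=grip();print(len(q));H,_,_=np.histogram2d(q[:,2],q[:,1],bins=[np.arange(.1,.23,.01),np.arange(-.27,-.11,.01)]);print(H.astype(int))
cv2.imwrite("pics/s4.png",img[120:240,220:360,::-1].repeat(4,0).repeat(4,1))
E
```

```text
t 13.45 board [ 0.0006 -0.2445  0.1222] F [ 0.2 -2.8 -0.2] w -0.002 q [-0.5   0.15  1.9  -0.    1.09 -1.84]
480
[[ 0  0  0  0  0  0  0  0  0  0  2  0  0  0  0  0]
 [ 0  0  0  0  0  0  0  0  0  1 13  0  0  0  0  0]
 [ 0  0  0  0  0  0  0  0  3 11 32  1  0  0  0  0]
 [ 0  0  0  0  0  0  0  3 19 27  6  0  0  0  0  0]
 [ 0  0  0  0  0  0  8 18 24  0  0  0  0  0  0  0]
 [ 0  0  0  5  1  8 28 12  0  0  0  0  0  0  0  0]
 [ 0  0  1 17  8 19 12  0  0  0  0  0  0  0  0  0]
 [ 0  0  0 12 10  0  0  0  0  0  0  0  0  0  0  0]
 [ 0  0  1  1  3  0  0  0  0  0  0  0  0  0  0  0]
 [ 4  1  4  5  7 16  5  0  0  0  0  0  0  0  0  0]
 [ 0  0  0  0  9  4 11  1  0  0  0  0  0  0  0  0]
 [ 1  0  3  7 16  1  4 19  1  0  0  0  0  0  0  0]]
```

View pics/s4.png

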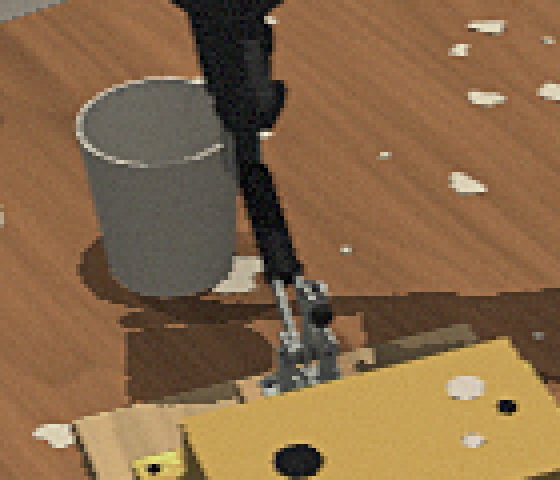

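Call:
step_arm:
  motion:
    - [0, 0, 0.35, -0.1, 0]
    - [0, 0, 0.7, -0.3, 0]
    - [0, 0, 1.1, -0.7, 0]
    - [0, 0, 1.5, -1.1, 0]
    - [0, 0, 2, -1.5, 0]
    - [0, 0, 2.4, -1.9, 0]
    - [0, 0, 2.9, -2.2, 0]
    - [0, 0, 3.4, -2.6, 0]
    - [0, 0, 3.9, -2.9, 0]
    - [0, 0, 4.4, -3.2, 0]
    - [0, 0, 5, -3.5, 0]
    - [0, 0, 5.5, -3.7, 0]
    - [0, 0, 6, -3.9, 0]
    - [0, 0, 6.6, -4.1, 0]

```text
time: 14.9
tool_pos: [0.5341, -0.1891, 0.1625]
tcp_rot: [-0.361, -3.121, -0.0]
wrist_force: [-0.3, -2.5, 2.5]
width: -0.001
grip_force: 1.4
```

```bash
python3 - <<'E'
from h import *
st();q,img=grip();print(len(q));H,_,_=np.histogram2d(q[:,2],q[:,1],bins=[np.arange(.1,.24,.01),np.arange(-.27,-.11,.01)]);print(H.astype(int))
cv2.imwrite("pics/s5.png",img[120:240,220:360,::-1].repeat(4,0).repeat(4,1))
E
```

```text
t 14.9 board [ 0.0002 -0.1778  0.1625] F [ 0.3 -2.5  2.5] w -0.001 q [-0.38  0.09  1.89  0.    1.16 -1.72]
319
[[ 0  0  0  0  0  0  0  0  0  0  0  0  0  0  0  0]
 [ 0  0  0  0  0  0  0  0  0  0  0  0  0  0  0  0]
 [ 0  0  0  0  0  0  0  0  0  0  0  0  0  0  0  0]
 [ 0  0  0  0  0  0  0  0  0  0  0  0  0 20  5  0]
 [ 0  0  0  0  0  0  0  0  0  0  0  0  3 32  2  0]
 [ 0  0  0  0  0  0  0  0  0  0  0  0  4 25  1  0]
 [ 0  0  0  0  0  0  0  0  0  0  0  0  9 23  0  0]
 [ 0  0  0  0  0  0  0  0  0  0  0  0 26 11  0  0]
 [ 0  0  0  0  0  0  0  0  0  0  0  0 25  6  0  0]
 [ 0  0  0  0  0  0  0  0  0  0  5  3 35  1  0  0]
 [ 0  0  0  0  0  0  0  0  0  0 24 12 17  1  0  0]
 [ 0  0  0  0  0  0  0  0  0  1 21  1  0  0  0  0]
 [ 0  0  0  0  0  0  0  0  0  0  6  0  0  0  0  0]]
```

Call:
step_arm:
  motion:
    - [0, 0, 0.4, -0.1, 0]
    - [0, 0, 0.8, -0.2, 0]
    - [0, 0, 1.2, -0.3, 0]
    - [0, 0, 1.6, -0.35, 0]
    - [0, 0, 1.9, -0.4, 0]
    - [0, 0, 2.1, -0.4, 0]
    - [0, 0, 2.3, -0.4, 0]
    - [0, 0, 2.4, -0.4, 0]

```text
time: 15.75
tool_pos: [0.5383, -0.1695, 0.166]
tcp_rot: [-0.359, -3.119, 0.01]
wrist_force: [-2.8, -13.5, -1.3]
width: -0.0
grip_force: 6.3
```

```bash
python3 - <<'E'
from h import *
st();q,img=grip();H,_,_=np.histogram2d(q[:,2],q[:,1],bins=[np.arange(.12,.24,.01),np.arange(-.2,-.11,.01)]);print(H.astype(int))
E
```

```text
t 15.75 board [-0.0002 -0.1577  0.166 ] F [  0.3 -13.8  -1.3] w -0.0 q [-0.34  0.09  1.89 -0.01  1.17 -1.68]
[[ 0  0  0  0  0  0  1  0]
 [ 0  0  0  0  0  0  1  8]
 [ 0  0  0  0  0  0  1 18]
 [ 0  0  0  0  0  0  1 13]
 [ 0  0  0  0  0  0  2  6]
 [ 0  0  0  0  0  0  3  4]
 [ 0  0  0  0  0  0  4  9]
 [ 0  0  0  0  0  2  3 13]
 [ 0  0  0  0  0 22 22 15]
 [ 0  0  0  0  2 24  2  0]
 [ 0  0  0  0  0  8  0  0]]
```

Call:
step_arm:
  motion:
    - [0, 0, 0.1, 0, 0]
    - [0, 0, 0.2, 0, 0]
    - [0, 0, 0.2, 0, 0]

```text
time: 16.1
tool_pos: [0.5383, -0.1694, 0.166]
tcp_rot: [-0.36, -3.119, 0.014]
wrist_force: [-4.2, -16.3, -1.1]
width: -0.002
grip_force: 7.7
```

```bash
python3 - <<'E'
from h import *
st()
E
```

```text
t 16.1 board [-0.0002 -0.1576  0.166 ] F [ -0.4 -16.8  -1.1] w -0.002 q [-0.34  0.09  1.89 -0.01  1.16 -1.68]
```

Rigid at about 17 N with no further motion, so the handle is at its stop. Now I back off away from everything and check.

Call:
step_arm:
  motion:
    - [0, 0, -0.5, 0, 0]
    - [0, 0, -2, 0, 0]
    - [0, 0, -4, -1, 0]
    - [0, 0, -5, -4, 0]
    - [0, 0, -5, -8, 0]
    - [0, 0, -5, -12, 0]
    - [0, 4, -5, -14, 0]
    - [0, 8, -5, -14, 0]
    - [0, 12, -7, -14, 0]
    - [0, 14, -9, -14, 0]
    - [0, 14, -9, -14, 0]
    - [0, 14, -9, -14, 0]

```text
time: 17.3
tool_pos: [0.383, -0.22, 0.3067]
tcp_rot: [0.363, 3.119, 0.001]
wrist_force: [-0.4, 0.9, -0.0]
width: 0.002
grip_force: 0.0
```

```bash
python3 - <<'E'
from h import *
st();print(theta());q,img=grip();H,_,_=np.histogram2d(q[:,2],q[:,1],bins=[np.arange(.1,.24,.01),np.arange(-.2,-.11,.01)]);print(H.astype(int))
cv2.imwrite("pics/s6.png",img[100:340,200:480,::-1].repeat(2,0).repeat(2,1))
for n in("top",):
    im,d,K,T,c=cam(n);cv2.imwrite("pics/t6.png",im[120:340,160:540,::-1].repeat(2,0).repeat(2,1))
P=tob(cloud(d,K,T));ok=d>.1;m=ok&(abs(P[...,2]-.018)<.004)&(P[...,1]<-.08)&(P[...,1]>-.23)&(abs(P[...,0])<.16);print("board",np.percentile(P[m],[.5,99.5],axis=0).round(4))
a=np.load("top0.npz");df=cv2.absdiff(a["img"],im).max(2);print("spring/block diff",(df[140:260,165:255]>60).sum(),"tub",(df[230:285,455:520]>60).sum())
q=P[ok&(abs(P[...,0])<.03)&(P[...,1]<-.09)&(P[...,1]>-.2)&(P[...,2]>.13)&(P[...,2]<.23)];print("handle top view",len(q),q.min(0).round(3),q.max(0).round(3),np.median(q[q[:,2]>.195],axis=0) if len(q) else 0)
E
```

```text
t 17.3 board [-0.1399 -0.2423  0.3067] F [-0.6  0.8 -0. ] w 0.002 q [-0.58 -0.24  1.93  0.    1.45 -1.92]
(np.float64(-0.004999999999999921), np.int64(1753))
[[ 0  0  0  0  0  0  0  0]
 [ 0  0  0  0  0  0  0  0]
 [ 0  0  0  0  0  0  1  0]
 [ 0  0  0  0  0  0  3  9]
 [ 0  0  0  0  0  0  1 16]
 [ 0  0  0  0  0  0  1 10]
 [ 0  0  0  0  0  0  2 13]
 [ 0  0  0  0  0  0  0 13]
 [ 0  0  0  0  0  0  2 10]
 [ 0  0  0  0  0  0  7 18]
 [ 0  0  0  0  0  1 14 12]
 [ 0  0  0  0  0  0  0  1]
 [ 0  0  0  0  0  0  0  0]]
board [[-0.1333 -0.2044  0.0141]
 [ 0.1337 -0.0882  0.0219]]
spring/block diff 0 tub 265
handle top view 148 [-0.012 -0.145  0.13 ] [ 0.01  -0.122  0.213] [-0.00029258 -0.13331058  0.20388681]
```

View pics/s6.png

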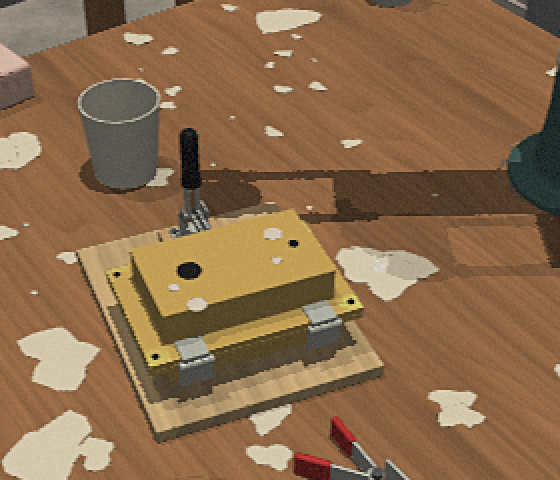

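The cover is flat (crop 230,265), the handle is upright (190,155), its top measured at y -133 mm, and the board is unmoved. The tub looks unmoved too; the changed pixels there come from the arm's shadow.

```bash
python3 -c "
from workcell import bot
print(bot.finish_job())"
```

```text
the job is handed in; nothing more can be done
None
```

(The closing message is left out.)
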